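# Creep the battery charger to its rail, load it and lock it

### The arm

A 6-joint arm with a two-finger parallel gripper is mounted at the origin on the work surface. World frame = base frame: x ahead of the robot, y to its left, z up, the work surface at z = 0. Lengths are in mm, angles in rad, forces in N, time in s.
With the tool pointing down it reaches from about 300 to 775 mm from the base axis. Payload 14.6 kg.
Tool frame: the origin (TCP) lies on the centre line of the jaws, within the pads' length; the fingertips stand 19 mm ahead of it and the grasp point (between the pads) is the TCP (bot.tip_reach is the distance from the TCP to the fingertips, in mm); y points along the fingers, x is the direction in which the jaws open and shut, and the axes are right-handed (so a half turn about y gives the same grasp; the last joint's range is limited). The gripper opens to 85 mm and grips with 20 to 120 N. Pads are 22 mm wide; open, the fingers measure 114 mm over their backs; the gripper's body (76 mm by 85 mm) begins 54 mm behind the grasp point. The pads swing forward as they close: fully open they stand 13 mm farther back than shut.
Start: joints at [-0.067, 0.3, 1.521, -0, 1.321, -0.067], TCP at [549.991, -0.002, 250.281] pointing down, gripper open.
Joint ranges: [-3.03, 3.03], [-0.79, 2.21], [0.23, 2.52], [-1.04, 4.18], [0, 3.07], [-2.55, 2.55]. Speed limits (rad/s): [2.22, 2.22, 2.57, 3.14, 3.14, 3.14].

### API

Orientations are given as a unit quaternion [w, x, y, z].
In Python, from rig import bot gives the robot as it stands. Calls block until the motion is done:
- bot.move_to(position, orientation): joint-space move of the TCP to a pose.
- bot.servo_line(position, attitude=None, speed=150, until_force=None): straight line of the TCP; attitude=None keeps the orientation; speed is the mean speed in mm/s. With until_force (N) it stops when the force on the tool has changed by that much, and returns True; else False.
- bot.move_joints(angles): joint-space move.
- bot.move_gripper(opening, grip_force=None): finger opening in mm; grip_force is the grip in N (None keeps the last); returns when the fingers have stopped.
- bot.dwell(seconds).
- bot.ik(position, orientation): joint angles nearest the present ones, or None.
- bot.read_state(): the state.
- bot.read_camera(name): name is "scene" or "side" or "wrist"; returns a dict with "image" (420x560x3 uint8, blue, green, red), "depth" (420x560 float32, mm along the optical axis (not along the pixel's ray), 0 where there is no reading), "fovy" (degrees; the focal length in pixels is half the picture's height over the tangent of half this angle, whatever the lens; pixels are square), "cx", "cy" (the principal point, pixels), "eye" and "attitude" of the camera in the world; the wrist camera has in their place "mount" (4x4, takes a point from camera to tool coordinates, whose origin is the TCP and whose axes are the tool frame's). Camera axes: x right, y down, z forward; pixel columns grow to the right and rows downward; lengths in mm; the calibration is good to about 2 mm. A picture is of the moment at which its call begins: read the wrist's pose just before it.
A pose or a line that the arm cannot do raises bot.MotionError and nothing moves.
- bot.finish_job(): hands the job in, once; it reports no verdict.
The state is a dict: "clock": time; "joint_positions": joint angles; "qvel": joint speeds; "effort": joint torques, N m; "ee_pos": TCP position; "tool_rot": TCP orientation; "ft_force": force on the tool from outside, world axes, zero at the start; "moment": the same for the moment, N m; "grip_width": finger opening in mm.
Only numpy, scipy, OpenCV 4.12 (cv2) and the standard library are available. Lean on these libraries where they do the work, as an engineer would, in place of code of your own. Each camera call takes 0.05 s, during which the arm holds its last target.

### The job

Creep the heavy battery charger across the packing bench, away from the robot, until its back is flush against the fixed contact rail and their ends line up to within about a thumb's width: push with the fingers only on the two rubber pads at its near corners, never on the window between them, taking turns left, right, left, right (left first, at least twice each), a little at a time, so that it never slews more than about 15 degrees from square with the rail. Once it is against the rail, and not before, drop every battery standing on the bench into a pocket of its own and swing that pocket's lever fully shut over it, leaving the charger flush. Do not disturb the mug, the label roll or the scanner.

Things in the scene. Friction and masses are not known exactly. Their poses are not given: they have to be found in the camera images.
- rail: fixed aluminium contact rail on the bench, 270 long (its y) x 30 (its x) x 26 high; origin on the bench at the middle of its near face (the face towards the robot); x points away from the robot, square to that face, y to the left along it; a 3 mm thick base strip lies behind the near face only
- charger: loose grey charger, flat block 120 (x) x 270 (y) x 36 high, 1.7 to 2.4 kg, 6 to 20 N to slide; origin at the centre of its underside; x away from the robot, y left, z up. Starts 85 to 110 short of the rail, turned up to 6 degrees. Three pockets in its top at x = 0, y = 75, 0, -75. On its near face (x = -60): a rubber pad at each corner, a window strip 3 proud between
- charger_back (a point): middle of the charger's back face at bench level: charger frame (60, 0, 0); axes as the charger's
- pad_left: black rubber push pad at the charger's near left corner, 8 thick (x) x 42 wide (y) x 32 high, reaching from 2 to 34 above the bench; origin at the middle of its lower back edge, charger frame (-60, 112, 2); the face to push is 8 further towards -x, at x = -68
- pad_right: the same pad at the near right corner, origin at charger frame (-60, -112, 2)
- window: thin glass indicator window strip, 160 wide (y) x 20 high, on the charger's near face between the pads; not to be pushed; origin at charger frame (-60, 0, 8)
- pocket1 (a point): centre of the floor of the left pocket (charger y = 75), 14 above the bench; the pocket is 48 (x) x 34 (y) and 22 deep, with a small bevel at the mouth, mouth at 36 above the bench; axes as the charger's
- lever1 (a joint): steel lever of the left pocket, turning level on an upright post at charger (-38, 75): bar 12 wide, 63 to 69 above the bench, reaching 61 from the post axis. 0 = open, pointing to charger +y (starts -0.2 to 0.25); grows clockwise from above to its stop at 1.59; pi/2 = shut, pointing +x across the pocket, 3 above a seated battery. Stays where left; 0.6 N at the peg moves it
- lever1_peg (a point): half-way up (78 above the bench) the black upright peg at the tip of the left pocket's lever: 10 in diameter, 18 tall (69 to 87 above the bench), 55 from the post axis; to be pushed round
- pocket2 (a point): centre of the floor of the middle pocket (charger y = 0), 14 above the bench; the pocket is 48 (x) x 34 (y) and 22 deep, with a small bevel at the mouth, mouth at 36 above the bench; axes as the charger's
- lever2 (a joint): steel lever of the middle pocket, turning level on an upright post at charger (-38, 0): bar 12 wide, 63 to 69 above the bench, reaching 61 from the post axis. 0 = open, pointing to charger +y (starts -0.2 to 0.25); grows clockwise from above to its stop at 1.59; pi/2 = shut, pointing +x across the pocket, 3 above a seated battery. Stays where left; 0.6 N at the peg moves it
- lever2_peg (a point): half-way up (78 above the bench) the black upright peg at the tip of the middle pocket's lever: 10 in diameter, 18 tall (69 to 87 above the bench), 55 from the post axis; to be pushed round
- pocket3 (a point): centre of the floor of the right pocket (charger y = -75), 14 above the bench; the pocket is 48 (x) x 34 (y) and 22 deep, with a small bevel at the mouth, mouth at 36 above the bench; axes as the charger's
- lever3 (a joint): steel lever of the right pocket, turning level on an upright post at charger (-38, -75): bar 12 wide, 63 to 69 above the bench, reaching 61 from the post axis. 0 = open, pointing to charger +y (starts -0.2 to 0.25); grows clockwise from above to its stop at 1.59; pi/2 = shut, pointing +x across the pocket, 3 above a seated battery. Stays where left; 0.6 N at the peg moves it
- lever3_peg (a point): half-way up (78 above the bench) the black upright peg at the tip of the right pocket's lever: 10 in diameter, 18 tall (69 to 87 above the bench), 55 from the post axis; to be pushed round
- batt1_center (a point): centre of a black battery block, 44 (x) x 30 (y) x 46 high (z), 130 g, standing upright on the bench (centre 23 up); either way round fits any pocket; seated, its centre is 23 above the pocket floor and 24 of it stands out. None when this battery is absent
- batt2_center (a point): centre of a black battery block, 44 (x) x 30 (y) x 46 high (z), 130 g, standing upright on the bench (centre 23 up); either way round fits any pocket; seated, its centre is 23 above the pocket floor and 24 of it stands out. None when this battery is absent
- batt3_center (a point): centre of a black battery block, 44 (x) x 30 (y) x 46 high (z), 130 g, standing upright on the bench (centre 23 up); either way round fits any pocket; seated, its centre is 23 above the pocket floor and 24 of it stands out. None when this battery is absent
- batt4_center (a point): centre of a black battery block, 44 (x) x 30 (y) x 46 high (z), 130 g, standing upright on the bench (centre 23 up); either way round fits any pocket; seated, its centre is 23 above the pocket floor and 24 of it stands out. None when this battery is absent
- label_roll: bystander: upright roll of blank labels, 100 diameter, 60 high, to the right of the rail; origin at the centre of its underside
- mug: bystander: white mug, 76 diameter, 90 high, to the left of the rail; origin at the centre of its underside
- scanner: bystander: hand scanner lying on the bench to the far right, about 190 x 60 x 30; origin under its head
Things that resemble listed ones, but are neither listed nor needed, are in the scene too. What is shaped like the part that bears batt3_center but blue is not meant. What is shaped like the part that bears batt1_center but blue is not meant.

How it is judged (in metres and radians):
On the way, in this order (a step that is already met when the one before it is completed fails the run):
1. the left pad is pushed with the fingers (contact force between pad_left and the fingers above 1 N), for 0.1 s.
2. then the right pad (contact force between pad_right and the fingers above 1 N), for 0.1 s.
3. then the left pad again (contact force between pad_left and the fingers above 1 N), for 0.1 s.
4. then the right pad again (contact force between pad_right and the fingers above 1 N), for 0.1 s.
At the end, for the whole second after the job is handed in: Charger back within 8 mm of the rail, 30 mm sideways, 0.06 rad of square; each battery present upright in a pocket (within 6 mm of its centre, its own centre 15 to 27 mm above the pocket floor) with that lever shut (above 1.4 rad); all at rest (x of charger_back in the frame of rail above -0.008 m and y of charger_back in the frame of rail between -0.03 and 0.03 m and angle between the x axis of charger and the x axis of rail, either way round below 0.06 rad and ((x of batt1_center in the frame of pocket1 between -0.006 and 0.006 m and y of batt1_center in the frame of pocket1 between -0.006 and 0.006 m and z of batt1_center in the frame of pocket1 between 0.015 and 0.027 m and angle between batt1_center's own z axis and vertical below 0.12 rad and value of joint lever1 above 1.4 rad) or (x of batt1_center in the frame of pocket2 between -0.006 and 0.006 m and y of batt1_center in the frame of pocket2 between -0.006 and 0.006 m and z of batt1_center in the frame of pocket2 between 0.015 and 0.027 m and angle between batt1_center's own z axis and vertical below 0.12 rad and value of joint lever2 above 1.4 rad) or (x of batt1_center in the frame of pocket3 between -0.006 and 0.006 m and y of batt1_center in the frame of pocket3 between -0.006 and 0.006 m and z of batt1_center in the frame of pocket3 between 0.015 and 0.027 m and angle between batt1_center's own z axis and vertical below 0.12 rad and value of joint lever3 above 1.4 rad)) and ((x of batt2_center in the frame of pocket1 between -0.006 and 0.006 m and y of batt2_center in the frame of pocket1 between -0.006 and 0.006 m and z of batt2_center in the frame of pocket1 between 0.015 and 0.027 m and angle between batt2_center's own z axis and vertical below 0.12 rad and value of joint lever1 above 1.4 rad) or (x of batt2_center in the frame of pocket2 between -0.006 and 0.006 m and y of batt2_center in the frame of pocket2 between -0.006 and 0.006 m and z of batt2_center in the frame of pocket2 between 0.015 and 0.027 m and angle between batt2_center's own z axis and vertical below 0.12 rad and value of joint lever2 above 1.4 rad) or (x of batt2_center in the frame of pocket3 between -0.006 and 0.006 m and y of batt2_center in the frame of pocket3 between -0.006 and 0.006 m and z of batt2_center in the frame of pocket3 between 0.015 and 0.027 m and angle between batt2_center's own z axis and vertical below 0.12 rad and value of joint lever3 above 1.4 rad)) and ((x of batt3_center in the frame of pocket1 between -0.006 and 0.006 m and y of batt3_center in the frame of pocket1 between -0.006 and 0.006 m and z of batt3_center in the frame of pocket1 between 0.015 and 0.027 m and angle between batt3_center's own z axis and vertical below 0.12 rad and value of joint lever1 above 1.4 rad) or (x of batt3_center in the frame of pocket2 between -0.006 and 0.006 m and y of batt3_center in the frame of pocket2 between -0.006 and 0.006 m and z of batt3_center in the frame of pocket2 between 0.015 and 0.027 m and angle between batt3_center's own z axis and vertical below 0.12 rad and value of joint lever2 above 1.4 rad) or (x of batt3_center in the frame of pocket3 between -0.006 and 0.006 m and y of batt3_center in the frame of pocket3 between -0.006 and 0.006 m and z of batt3_center in the frame of pocket3 between 0.015 and 0.027 m and angle between batt3_center's own z axis and vertical below 0.12 rad and value of joint lever3 above 1.4 rad)) and ((x of batt4_center in the frame of pocket1 between -0.006 and 0.006 m and y of batt4_center in the frame of pocket1 between -0.006 and 0.006 m and z of batt4_center in the frame of pocket1 between 0.015 and 0.027 m and angle between batt4_center's own z axis and vertical below 0.12 rad and value of joint lever1 above 1.4 rad) or (x of batt4_center in the frame of pocket2 between -0.006 and 0.006 m and y of batt4_center in the frame of pocket2 between -0.006 and 0.006 m and z of batt4_center in the frame of pocket2 between 0.015 and 0.027 m and angle between batt4_center's own z axis and vertical below 0.12 rad and value of joint lever2 above 1.4 rad) or (x of batt4_center in the frame of pocket3 between -0.006 and 0.006 m and y of batt4_center in the frame of pocket3 between -0.006 and 0.006 m and z of batt4_center in the frame of pocket3 between 0.015 and 0.027 m and angle between batt4_center's own z axis and vertical below 0.12 rad and value of joint lever3 above 1.4 rad)) and linear speed of charger below 0.01 m/s and velocity of joint each of lever1, lever2, lever3 below 0.1 rad/s); the robot touches nothing.
It fails at once if the charger is slewed more than 0.30 rad from square with the rail (angle between the x axis of charger and the x axis of rail, either way round above 0.3 rad).
It fails at once if the fingers push on the window (over 2 N) (contact force between window and the fingers above 2 N).
It fails at once if a battery is put into the charger while it is still more than 30 mm short of the rail (x of charger_back in the frame of rail below -0.03 m and ((x of batt1_center in the frame of charger between -0.05 and 0.05 m and y of batt1_center in the frame of charger between -0.12 and 0.12 m and z of batt1_center in the frame of charger below 0.05 m) or (x of batt2_center in the frame of charger between -0.05 and 0.05 m and y of batt2_center in the frame of charger between -0.12 and 0.12 m and z of batt2_center in the frame of charger below 0.05 m) or (x of batt3_center in the frame of charger between -0.05 and 0.05 m and y of batt3_center in the frame of charger between -0.12 and 0.12 m and z of batt3_center in the frame of charger below 0.05 m) or (x of batt4_center in the frame of charger between -0.05 and 0.05 m and y of batt4_center in the frame of charger between -0.12 and 0.12 m and z of batt4_center in the frame of charger below 0.05 m))).
It fails at once if the mug, label roll or scanner is moved more than 30 mm (distance of any of label_roll, mug, scanner from where it was at the start of the episode above 0.03 m).
Of batt1, batt2, batt3, batt4 only 2 to 3 are there at a start; the rules pass over those that are not, and their reading is None.
At some moment in a run one of batt1, batt2, batt3, batt4 may be knocked a few centimetres aside while the robot is not near it.
It also fails if it takes over 210 s, if anything falls off the work surface, if the arm or the gripper's body presses on something with over 40 N, if the wrist force passes 120 N, or if a joint passes its speed limit or range.

## Working session

There is one attempt and no reset: what is moved stays moved. The work goes in short steps, each a Python script; the robot and the scene stay as the last script left them, time stands still between calls to the robot, and variables do not carry over. Pictures are saved under pics/ and viewed, and the job is handed in when it is done.

```bash
ls; mkdir -p pics
cat > h.py <<'E'
import numpy as np,cv2
from scipy.spatial.transform import Rotation as R
from rig import bot
def q2R(q): return R.from_quat([q[1],q[2],q[3],q[0]]).as_matrix()
def cam(n):
    s=bot.read_state(); c=bot.read_camera(n)
    if n=='wrist':
        T=np.eye(4);T[:3,:3]=q2R(s['tool_rot']);T[:3,3]=s['ee_pos']
        M=T@np.array(c['mount'])
    else:
        M=np.eye(4);a=np.array(c['attitude'])
        M[:3,:3]=a if a.shape==(3,3) else q2R(a);M[:3,3]=c['eye']
    c['M']=M;c['f']=210/np.tan(np.radians(c['fovy'])/2)
    return c
def cloud(c):
    d=c['depth'];v,u=np.mgrid[0:d.shape[0],0:d.shape[1]]
    P=np.stack([(u-c['cx'])/c['f']*d,(v-c['cy'])/c['f']*d,d],-1)
    W=P@c['M'][:3,:3].T+c['M'][:3,3]
    W[d<=0]=np.nan
    return W
def onz(c,u,v,z):
    r=c['M'][:3,:3]@np.array([(u-c['cx'])/c['f'],(v-c['cy'])/c['f'],1])
    e=c['M'][:3,3];return e+r*(z-e[2])/r[2]
def proj(c,p):
    q=c['M'][:3,:3].T@(np.array(p,float)-c['M'][:3,3]);return q[0]/q[2]*c['f']+c['cx'],q[1]/q[2]*c['f']+c['cy']
def save(c,name,crop=None,s=1):
    im=c['image']
    if crop: u0,v0,u1,v1=crop; im=im[v0:v1,u0:u1]
    cv2.imwrite('pics/'+name,cv2.resize(im,None,fx=s,fy=s,interpolation=cv2.INTER_CUBIC))
E
python3 - <<'E'
from h import *
s=bot.read_state();print(s)
for n in ['scene','side','wrist']:
    c=cam(n);print(n,c['fovy'],c['cx'],c['cy'],c['M'].round(3).tolist());save(c,n+'0.png',s=1.4)
    np.savez('pics/'+n+'0.npz',**{k:np.array(v) for k,v in c.items()})
E
```

```text
pics
{'clock': 0.0, 'joint_positions': array([-6.65964725e-02,  3.00469922e-01,  1.52161148e+00, -1.99682154e-05,
        1.32068741e+00, -6.66267504e-02]), 'qvel': array([ 4.04429283e-04,  1.31636215e-03,  7.18895908e-04,  1.77273113e-05,
       -1.12798534e-03, -3.15359919e-04]), 'effort': array([ 2.33377898e-03, -5.43485534e+01, -3.61782753e+01,  2.82532977e-05,
        4.14875918e-03, -3.55991256e-05]), 'ee_pos': array([5.49779787e+02, 9.31562985e-03, 2.49709087e+02]), 'tool_rot': array([ 7.07127514e-01, -7.07085804e-01,  4.02911885e-04,  4.27824441e-04]), 'ft_force': array([-0.40481178, -0.05166543,  0.36080192]), 'moment': array([ 0.00591169,  0.02168624, -0.02767951]), 'grip_width': 85.62316314826721}
scene 48.977088732482585 282.0693918761388 206.3246631979757 [[-0.419, 0.538, -0.732, 1559.356], [0.908, 0.246, -0.339, 374.819], [-0.002, -0.806, -0.591, 860.507], [0.0, 0.0, 0.0, 1.0]]
side 51.480601715579894 277.77487369354833 205.40088752448185 [[0.692, -0.539, 0.48, 103.432], [-0.722, -0.522, 0.454, -543.963], [0.005, -0.661, -0.75, 864.538], [0.0, 0.0, 0.0, 1.0]]
wrist 67.66758029604183 279.50633349390995 211.33377633253104 [[1.0, 0.001, -0.001, 550.296], [0.001, -0.952, -0.305, 78.254], [-0.002, 0.305, -0.952, 372.2], [0.0, 0.0, 0.0, 1.0]]
```

View pics/scene0.png

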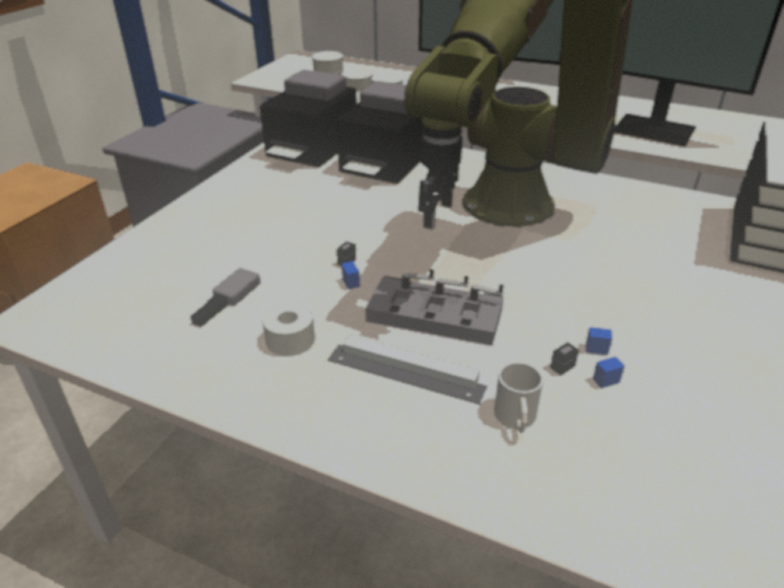

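View pics/side0.png

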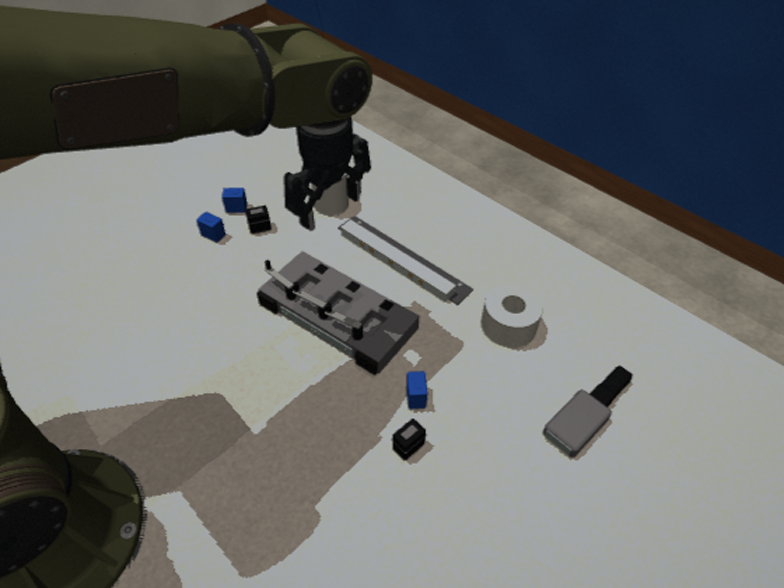

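View pics/wrist0.png

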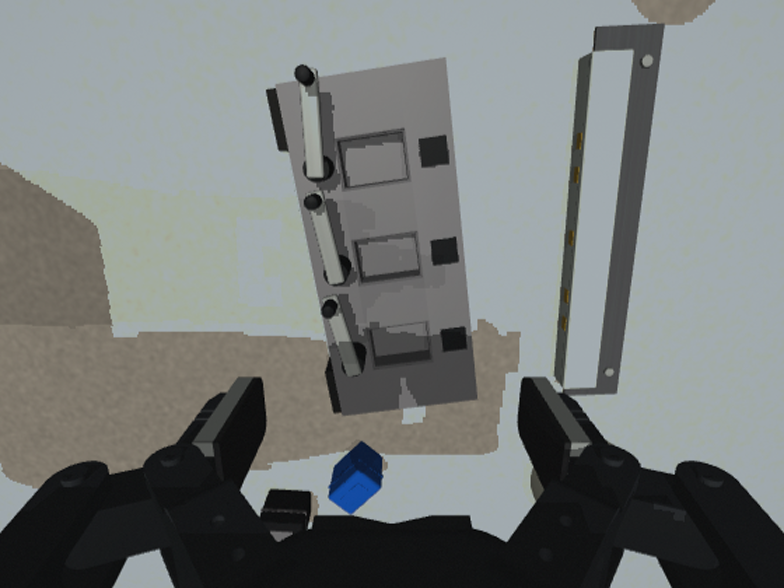

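The pictures show two black batteries: wrist (287,510) / side (408,440) on the right, and side (258,218) / scene (564,358) on the left. The lookalikes are three blue blocks at side (417,390), (210,227) and (234,200). The black squares on the charger top at wrist (433,150), (445,250) and (454,338) are flat marks. Next I'll localise everything.

```bash
cat >> h.py <<'E'
def rect(W,mask):
    p=W[mask][:,:2].astype(np.float32);return cv2.minAreaRect(p),len(p)
E
python3 - <<'E'
from h import *
def load(n):
    z=np.load(f'pics/{n}0.npz');return {k:(z[k] if z[k].ndim else float(z[k])) for k in z.files}
w=load('wrist');W=cloud(w);s=load('side');S=cloud(s);sc=load('scene');C=cloud(sc)
for c,n in((W,'w'),(S,'s'),(C,'sc')):
    z=c[...,2]
    for lo,hi in((33,39),(23,29)):
        m=(z>lo)&(z<hi)&(c[...,0]>300)&(c[...,0]<900)&(abs(c[...,1])<400)
        k,l,st,ce=cv2.connectedComponentsWithStats(m.astype(np.uint8))
        for i in range(1,k):
            if st[i,4]>250: print(n,lo,st[i],[np.round(x,3) for x in rect(c,l==i)[0]])
# black/any blocks z 42..50
    m=(z>42)&(z<50)&(c[...,0]>200)&(c[...,0]<950)&(abs(c[...,1])<600)
    k,l,st,ce=cv2.connectedComponentsWithStats(m.astype(np.uint8))
    im={'w':w,'s':s,'sc':sc}[n]['image']
    for i in range(1,k):
        if st[i,4]>20: print(n,'blk',st[i],np.nanmean(c[l==i],0).round(1),im[l==i].mean(0).round(),[np.round(x,2) for x in rect(c,l==i)[0]])
    zz=z[(abs(z)<15)];print(n,'table',np.median(zz))
E
```

```text
w 33 [  192    41   149   256 19886] [array([ 5.42689e+02, -4.00000e-02]), array([127.67 , 270.818]), np.float64(8.137)]
w 23 [ 402   35   51  243 6383] [array([711.229,  14.93 ]), array([ 30.494, 269.445]), np.float64(2.396)]
w blk [253 247   8   9  27] [524.  -72.   46.3] [15. 14. 14.] [array([524.35, -72.43]), array([ 2.55, 10.94]), np.float64(50.56)]
w blk [235 336  37  32 640] [ 515.9 -214.7   44.6] [155.  74.  22.] [array([ 515.28, -216.26]), array([44.37, 29.69]), np.float64(47.55)]
w blk [187 372  30  15 260] [ 446.8 -258.2   44.4] [48. 47. 47.] [array([ 447.5 , -254.35]), array([30.64, 26.2 ]), np.float64(26.59)]
w table -1.1147629466693445
s 33 [ 183  179  116   82 3030] [array([540.915,   0.75 ]), array([130.101, 272.429]), np.float64(8.182)]
s 23 [243 157  82  54 787] [array([709.724,  14.294]), array([ 33.74, 270.04]), np.float64(2.42)]
s blk [158 134  16   8 116] [590.8 366.5  46.4] [130.  66.  36.] [array([592.24, 366.78]), array([31.82, 44.28]), np.float64(45.37)]
s blk [228 136  19   8  47] [728.2 205.8  46. ] [68. 74. 77.] [array([726.92, 206.61]), array([14.64, 54.
[... 1739 characters left out ...]
11.06)]
sc blk [396 245  18  12 119] [593.4 283.3  44.6] [93. 94. 95.] [array([592.57, 282.77]), array([30.52, 46.35]), np.float64(61.64)]
sc blk [427 255  20  11 132] [596.8 366.5  44.5] [166. 106.  82.] [array([595.92, 365.96]), array([30.68, 42.7 ]), np.float64(49.35)]
sc blk [360 271  23   7  49] [714.9 228.6  45.8] [108. 114. 117.] [array([715.8, 227.6]), array([13.73, 53.83]), np.float64(12.52)]
sc blk [357 287  16   8  32] [779.9 230.8  46. ] [104. 111. 114.] [array([779.14, 228.57]), array([39.15,  9.7 ]), np.float64(85.9)]
sc blk [377 286   9   9  21] [763.2 264.8  46.3] [123. 130. 133.] [array([761.18, 265.67]), array([ 3.67, 32.53]), np.float64(66.24)]
sc table -0.8593472885154938
```

Run:
```python
import cv2,numpy as np
s=np.load('pics/side0.npz')['image'];c=np.load('pics/scene0.npz')['image'];w=np.load('pics/wrist0.npz')['image']
f=lambda im,u,v,r=35:cv2.resize(im[v-r:v+r,u-r:u+r],(380,280),interpolation=cv2.INTER_CUBIC)
cv2.imwrite('pics/crops.png',np.vstack([np.hstack([f(s,292,300),f(s,178,152)]),np.hstack([f(w,205,375),f(c,404,255)])]))
from h import bot; print(bot.tip_reach)
```

```text
19.0
```

View pics/crops.png

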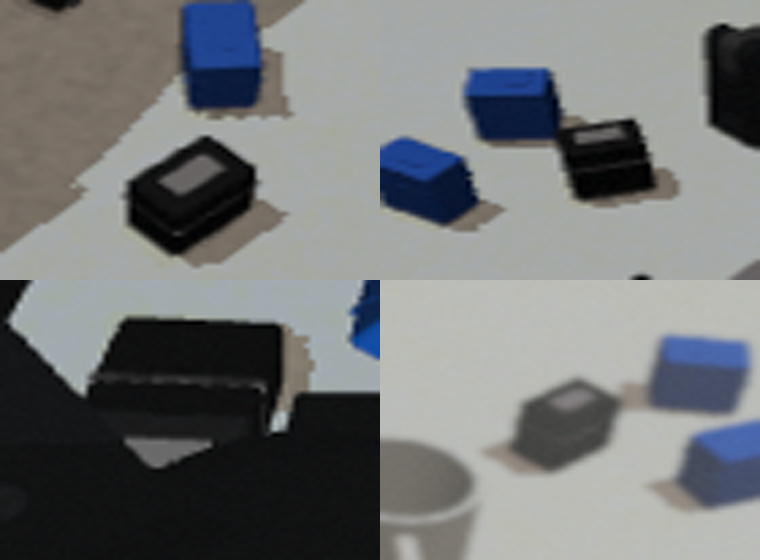

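```bash
cat >> h.py <<'E'
RY=np.radians(2.4); D=np.array([np.cos(RY),np.sin(RY),0]); Lr=np.array([-D[1],D[0],0]); Zv=np.array([0,0,1.])
RAIL=np.array([696.5,14.0])
def quat(Rm): q=R.from_matrix(Rm).as_quat();return [q[3],q[0],q[1],q[2]]
def tilt(t,d=D):
    y=d*np.sin(t)-Zv*np.cos(t);x=d*np.cos(t)+Zv*np.sin(t)
    return np.stack([x,y,np.cross(x,y)],1)
T30=np.radians(30);RT=tilt(T30);QT=quat(RT)
def tip2tcp(p,Rm=RT): return np.array(p,float)-Rm[:,1]*19
def measure(n):
    """charger pose rel. rail in rail frame via one camera"""
    c=cam(n);W=cloud(c);z=W[...,2];out={}
    for nm,lo,hi in(('c',33,39),('r',23,29)):
        m=(z>lo)&(z<hi)&(W[...,0]>380)&(W[...,0]<800)&(abs(W[...,1])<230)
        k,l,st,ce=cv2.connectedComponentsWithStats(m.astype(np.uint8))
        i=1+np.argmax(st[1:,4]) if k>1 else 0
        (ce,sz,a),_=rect(W,l==i)
        if sz[0]>sz[1]: sz=sz[::-1];a+=90
        while a>45:a-=90
        while a<-45:a+=90
        if a>45 or sz[0]>sz[1]: pass
        out[nm]=(np.array(ce),sz,a)
    return c,out
def rel(o,useRail=True):
    cc,cs,ca=o['c'];rc,rs,ra=o['r']
    a=np.radians(ca);C=cc+4*np.array([np.cos(a),np.sin(a)])
    d=D[:2];l=Lr[:2];P=rc-15*d
    B=C+60*np.array([np.cos(a),np.sin(a)])-P
    return dict(back=(round(float(B@d),1),round(float(B@l),1)),yaw=round(ca-ra,2),csz=np.round(cs,0).tolist(),rsz=np.round(rs,0).tolist(),cw=C.round(1).tolist(),ca=round(ca,2))
def padface(C,a,side):
    a=np.radians(a);x=np.array([np.cos(a),np.sin(a)]);y=np.array([-x[1],x[0]])
    return np.array(C)-68*x+side*112*y
def c2w(C,a,p):
    a=np.radians(a);x=np.array([np.cos(a),np.sin(a)]);y=np.array([-x[1],x[0]])
    return np.array(C)+p[0]*x+p[1]*y
E
python3 - <<'E'
from h import *
bot.move_gripper(0,40)
pf=padface((546.6,.6),8.14,1);print(pf)
p=np.array([*pf,15.])-D*45
print(bot.ik(tip2tcp(p+[0,0,100]),QT))
bot.move_to(tip2tcp(p+[0,0,100]),QT)
bot.servo_line(tip2tcp(p),speed=120)
s=bot.read_state();print(s['clock'],s['ee_pos'],s['grip_width'],s['ft_force'])
for n in('side','scene','wrist'):
    c,o=measure(n);print(n,rel(o));save(c,n+'1.png',s=1.4)
E
```

```text
[463.42675186 101.84332469]
[ 0.19191627 -0.01970458  2.28653684 -0.21177957  0.36348447  0.32848645]Traceback (most recent call last):
  File "<stdin>", line 7, in <module>
rig.MotionError: the arm cannot follow that straight line within its joint ranges
```

Run:
```python
from h import *
pf=padface((546.6,.6),8.14,1);pr=padface((546.6,.6),8.14,-1)
for t in (0,10,15,20,25,30):
    Rm=tilt(np.radians(t))
    for q in(pf,pr):
      for b in (30,0,-60):
        p=np.array([*q,16.])-D*b
        j=bot.ik(tip2tcp(p,Rm),quat(Rm));print(t,b,None if j is None else j.round(2))
```

```text
0 30 [ 0.15  0.4   1.98 -0.    0.76  0.1 ]
0 0 [ 0.14  0.45  1.9  -0.    0.79  0.1 ]
0 -60 [ 0.13  0.55  1.74 -0.    0.86  0.09]
0 30 [-0.33  0.46  1.89 -0.    0.8  -0.37]
0 0 [-0.31  0.5   1.81 -0.    0.83 -0.35]
0 -60 [-0.27  0.6   1.64 -0.    0.9  -0.31]
10 30 [ 0.16  0.33  2.09 -0.04  0.54  0.15]
10 0 [ 0.15  0.38  2.02 -0.03  0.57  0.13]
10 -60 [ 0.14  0.48  1.86 -0.03  0.63  0.11]
10 30 [-0.37  0.4   2.    0.12  0.59 -0.51]
10 0 [-0.34  0.44  1.92  0.11  0.62 -0.47]
10 -60 [-0.3   0.54  1.76  0.09  0.68 -0.41]
15 30 [ 0.16  0.31  2.15 -0.08  0.43  0.19]
15 0 [ 0.15  0.36  2.07 -0.07  0.45  0.17]
15 -60 [ 0.14  0.46  1.91 -0.05  0.51  0.14]
15 30 [-0.39  0.37  2.05  0.23  0.49 -0.62]
15 0 [-0.36  0.42  1.97  0.21  0.51 -0.57]
15 -60 [-0.31  0.51  1.82  0.17  0.57 -0.48]
20 30 [ 0.17  0.29  2.2  -0.15  0.31  0.26]
20 0 [ 0.16  0.34  2.12 -0.12  0.33  0.23]
20 -60 [ 0.14  0.44  1.97 -0.09  0.39  0.18]
20 30 [-0.41  0.36  2.1   0.4   0.4  -0.79]
20 0 [-0.38  0.4   2.03  0.35  0.41 -0.72]
20 -60 [-0.33  0.5   1.87  0.28  0.46 -0.6 ]
25 30 [ 0.18  0.29  2.25 -0.31  0.19  0.43]
25 0 [ 0.17  0.33  2.17 -0.26  0.21  0.36]
25 -60 [ 0.15  0.42  2.02 -0.17  0.27  0.26]
25 30 [-0.43  0.35  2.15  0.67  0.32 -1.07]
25 0 [-0.4   0.39  2.08  0.59  0.33 -0.97]
25 -60 [-0.34  0.48  1.92  0.46  0.36 -0.79]
30 30 [ 0.18  0.28  2.29 -1.02  0.08  1.15]
30 0 [ 0.17  0.33  2.22 -0.75  0.1   0.86]
30 -60 [ 0.15  0.42  2.07 -0.41  0.14  0.5 ]
30 30 [-0.45  0.35  2.19  1.08  0.27 -1.5 ]
30 0 [-0.42  0.39  2.12  0.98  0.27 -1.37]
30 -60 [-0.36  0.47  1.97  0.77  0.28 -1.1 ]
```

```bash
sed -i 's/^T30=.*/T30=np.radians(15);RT=tilt(T30);QT=quat(RT)/' h.py
python3 - <<'E'
from h import *
pf=padface((546.6,.6),8.14,1)
p=np.array([*pf,17.])-D*40
bot.move_to(tip2tcp(p+[0,0,100]),QT)
bot.servo_line(tip2tcp(p),speed=120)
s=bot.read_state();print(s['clock'],s['ee_pos'],s['grip_width'],s['ft_force'])
for n in('side','scene','wrist'):
    c,o=measure(n);print(n,rel(o));save(c,n+'1.png',s=1.4)
E
```

```text
3.225 [418.79597772 100.0221207   35.8980977 ] -0.1712585889243447 [-0.27165201  0.17951692 -0.41739085]
side {'back': (-90.2, -0.5), 'yaw': 5.73, 'csz': [131.0, 273.0], 'rsz': [33.0, 272.0], 'cw': [544.9, 2.2], 'ca': 8.11}
scene {'back': (-88.8, -0.7), 'yaw': 6.03, 'csz': [130.0, 271.0], 'rsz': [34.0, 270.0], 'cw': [550.4, -1.1], 'ca': 8.33}
wrist {'back': (96.1, -65.9), 'yaw': -18.47, 'csz': [123.0, 155.0], 'rsz': [39.0, 136.0], 'cw': [542.3, 59.2], 'ca': 8.09}
```

View pics/side1.png

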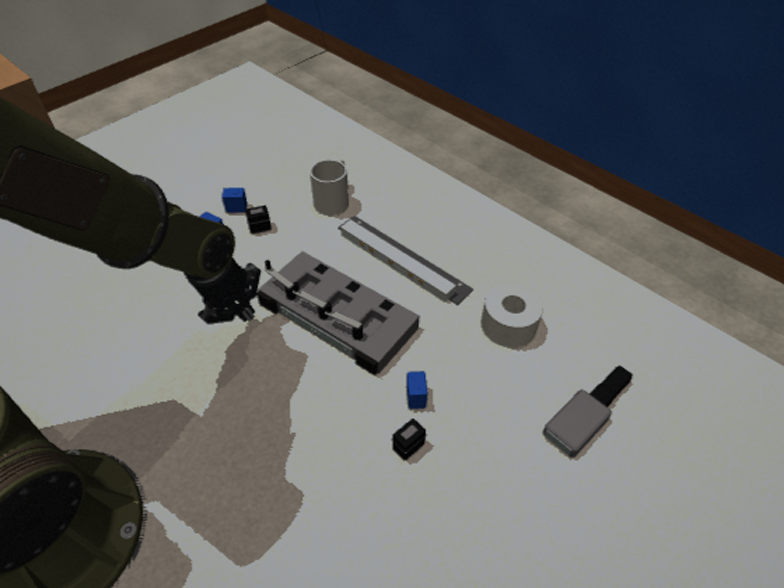

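View pics/wrist1.png

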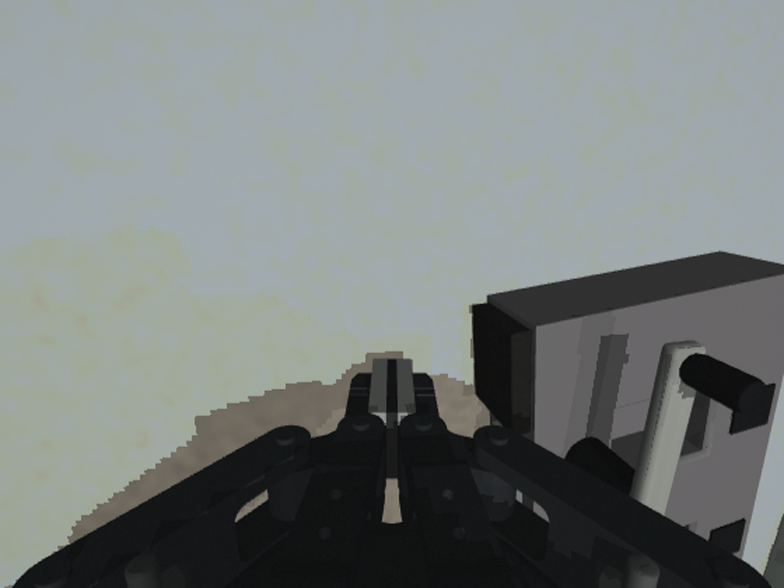

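View pics/scene1.png

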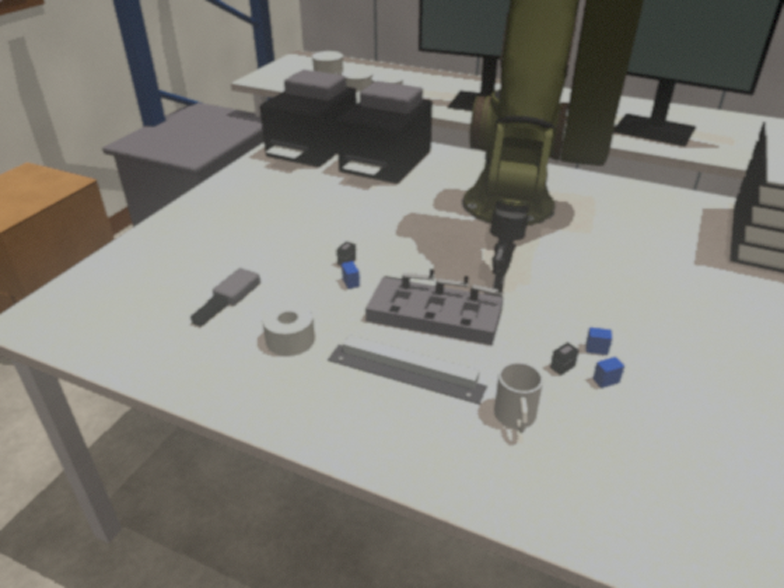

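```bash
cat >> h.py <<'E'
def tilt2(t,d=D,l=Lr):
    y=d*np.sin(t)-Zv*np.cos(t);return np.stack([l,y,np.cross(l,y)],1)
RT=tilt2(T30);QT=quat(RT)
E
python3 - <<'E'
from h import *
pf=padface((546.6,.6),8.14,1)
p=np.array([*pf,17.])-D*40
for side in(1,-1):
  for b in(30,-80):
    q=padface((546.6,.6),8.14,side);print(bot.ik(tip2tcp(np.array([*q,17.])-D*b,RT),QT))
bot.servo_line(tip2tcp(p+[0,0,60],tilt(T30)),speed=120)
bot.move_to(tip2tcp(p+[0,0,60],RT),QT)
bot.servo_line(tip2tcp(p,RT),speed=120)
s=bot.read_state();print(s['clock'],s['ee_pos'],s['ft_force'])
c=cam('wrist');save(c,'wrist2.png',s=1.4)
c=cam('side');save(c,'side2.png',(150,120,350,280),4)
E
```

```text
[ 0.16291642  0.30871241  2.14573091 -0.07531688  0.42825111 -1.38531601]
[ 0.13581039  0.48740519  1.8590818  -0.04763492  0.53490609 -1.43906717]
[-0.38600662  0.37157932  2.04846373  0.22876931  0.49335358 -2.18802522]
[-0.29855131  0.54466818  1.76155734  0.15513193  0.5935589  -2.02939069]
6.075 [418.77477733 100.00260467  35.72018919] [ 0.38722979 -0.12737504  0.53544189]
```

View pics/wrist2.png

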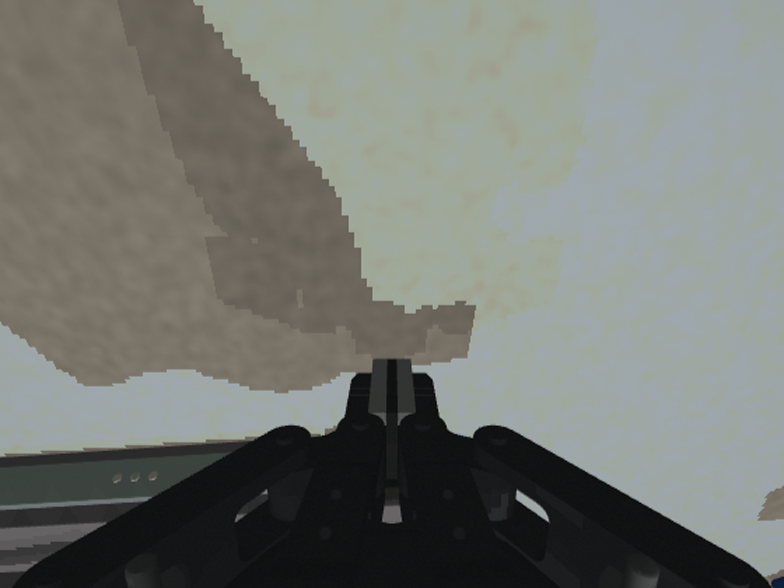

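View pics/side2.png

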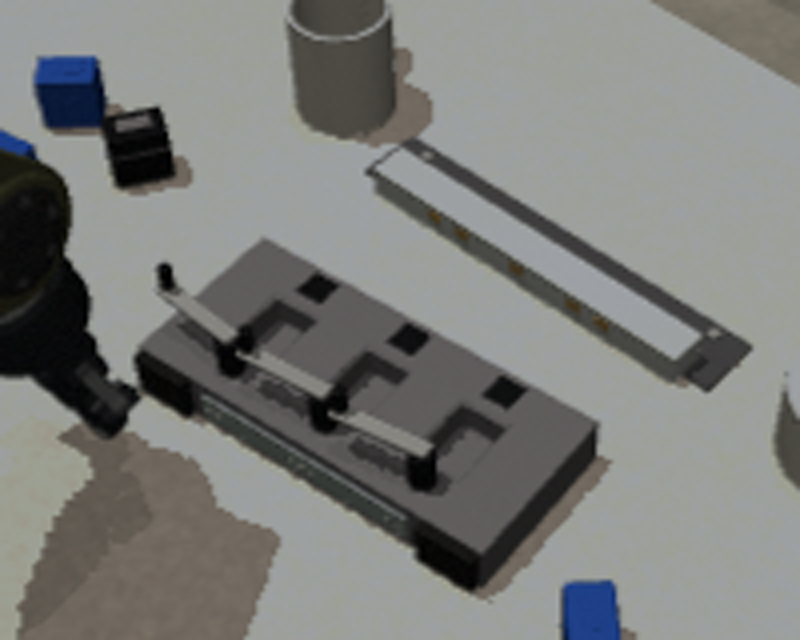

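```bash
cat >> h.py <<'E'
SOFF=np.array([1.7,-1.6])
def push(side,depth,cur=None,fl=45,speed=40,z=17.):
    if cur is None:
        c,o=measure('side');r=rel(o);cur=(np.array(r['cw'])+SOFF,r['ca'])
    pf=padface(cur[0],cur[1],side)
    f=np.array([*pf,z])-D*10.6
    s=bot.read_state();p0=s['ee_pos']
    a=tip2tcp(f-D*28,RT)
    if np.linalg.norm(a-p0)>12:
        tipx=p0+RT[:,1]*19
        back=(p0-D*max(0,(p0-a)@D))           # straight back along push line
        if np.linalg.norm(back-p0)>1: bot.servo_line(back,QT,speed=120)
        if np.linalg.norm((a-back)[:2])>30:
            bot.servo_line(back+[0,0,0] if False else np.array([a[0],back[1],a[2]]),QT,speed=150)
        bot.servo_line(a,QT,speed=200)
    bot.servo_line(tip2tcp(f-D*3,RT),QT,speed=100)
    hit=bot.servo_line(tip2tcp(f+D*depth,RT),QT,speed=speed,until_force=fl)
    s=bot.read_state();e=s['ee_pos']-tip2tcp(f,RT)
    print('push',side,'hit',hit,'adv',round(float(e@D),1),'F',s['ft_force'].round(1),'t',round(s['clock'],1))
    bot.servo_line(s['ee_pos']-D*25,QT,speed=120)
    for n in('side','scene'):
        c,o=measure(n);print(n,rel(o))
    return s
E
python3 - <<'E'
from h import *
push(1,30)
E
```

```text
push 1 hit False adv 28.7 F [-7.2  5.3  0.7] t 7.6
side {'back': (-74.9, -16.0), 'yaw': -1.41, 'csz': [132.0, 273.0], 'rsz': [35.0, 271.0], 'cw': [559.4, -5.4], 'ca': 0.49}
scene {'back': (-74.5, -17.0), 'yaw': -1.72, 'csz': [129.0, 271.0], 'rsz': [35.0, 270.0], 'cw': [565.1, -8.2], 'ca': 0.37}
```

Run:
```python
from h import *
push(-1,34)
```

```text
push -1 hit False adv 33.3 F [-8.1 -5.7  3.4] t 11.4
side {'back': (-56.0, -43.9), 'yaw': 7.28, 'csz': [133.0, 182.0], 'rsz': [35.0, 272.0], 'cw': [580.6, -41.5], 'ca': 9.38}
scene {'back': (-60.9, 0.4), 'yaw': 6.14, 'csz': [131.0, 271.0], 'rsz': [34.0, 271.0], 'cw': [578.7, 1.1], 'ca': 8.83}
```

```bash
cat >> h.py <<'E'
def pose():
    L=[]
    for n,off in(('side',SOFF),('scene',np.array([-3.6,1.7]))):
        c,o=measure(n);r=rel(o)
        if abs(r['csz'][1]-272)<5 and abs(r['csz'][0]-131)<4: L.append([*(np.array(r['cw'])+off),r['ca'],*r['back'],r['yaw']])
    L=np.array(L)
    if len(L)>1: print('diff',(L[0]-L[1]).round(1))
    m=L.mean(0);print('pose',m.round(2));return m
_push=push
def push(side,depth,**k):
    m=pose();return _push(side,depth,cur=(m[:2],m[2]),**k)
E
python3 - <<'E'
from h import *
push(1,44)
E
```

```text
pose [575.2    2.8    8.95 -61.     0.     6.5 ]
push 1 hit False adv 42.6 F [-8.8  5.1  0.5] t 15.6
side {'back': (-40.2, -21.9), 'yaw': -4.47, 'csz': [132.0, 272.0], 'rsz': [33.0, 271.0], 'cw': [595.3, -7.1], 'ca': -2.07}
scene {'back': (-39.8, -22.7), 'yaw': -5.35, 'csz': [131.0, 273.0], 'rsz': [35.0, 270.0], 'cw': [600.9, -9.4], 'ca': -2.68}
```

Run:
```python
from h import *
push(-1,44)
push(1,30)
```

```text
diff [0.2 0.  0.5 0.1 1.9 0.6]
pose [596.7   -8.3   -2.44 -40.15 -23.15  -4.81]
push -1 hit False adv 43.1 F [-7.9 -5.8  2.1] t 19.7
side {'back': (-19.0, -44.1), 'yaw': 14.22, 'csz': [131.0, 173.0], 'rsz': [60.0, 274.0], 'cw': [621.7, -43.4], 'ca': 8.92}
scene {'back': (-10.5, 1.4), 'yaw': 0.96, 'csz': [131.0, 271.0], 'rsz': [70.0, 270.0], 'cw': [619.5, 3.1], 'ca': 8.45}
pose [615.3    5.1    8.94 -20.2    1.1    8.56]
push 1 hit False adv 28.8 F [-7.1  5.7  0.9] t 23.6
side {'back': (-7.8, -12.7), 'yaw': -0.2, 'csz': [131.0, 275.0], 'rsz': [31.0, 271.0], 'cw': [628.3, -0.9], 'ca': 1.87}
scene {'back': (-0.5, -8.1), 'yaw': -1.07, 'csz': [132.0, 271.0], 'rsz': [45.0, 283.0], 'cw': [633.5, -3.7], 'ca': 1.26}
```

```bash
sed -i 's/^def rel(o,useRail=True):/RF={"side":np.array([709.724,14.294]),"scene":np.array([714.065,13.268])}\ndef rel(o,n=None):/; s/rc,rs,ra=o\[.r.\]/rc,rs,ra=o["r"]\n    if n in RF: rc=RF[n];ra=2.4/; s/print(n,rel(o))/print(n,rel(o,n))/; s/r=rel(o)$/r=rel(o,n)/; s/;r=rel(o)/;r=rel(o,n)/;' h.py; sed -i "s/c,o=measure('side');r=rel(o,n)/c,o=measure('side');r=rel(o,'side')/" h.py
python3 - <<'E'
from h import *
push(-1,18,fl=35,speed=25)
push(1,14,fl=35,speed=25)
E
```

```text
diff [ 0.6 -0.4  0.1 -0.3  2.1  0.1]
pose [629.9   -2.2    1.76  -6.65 -13.25  -0.64]
push -1 hit True adv 9.5 F [-5.3  0.1  4.4] t 26.9
side {'back': (-0.7, -48.0), 'yaw': 0.58, 'csz': [130.0, 197.0], 'rsz': [29.0, 269.0], 'cw': [636.1, -37.4], 'ca': 2.98}
scene {'back': (-2.5, -10.4), 'yaw': 1.33, 'csz': [130.0, 271.0], 'rsz': [41.0, 277.0], 'cw': [637.1, -1.8], 'ca': 3.73}
pose [634.7    0.     3.63  -1.4  -10.5    1.23]
push 1 hit True adv 5.9 F [-3.5  0.1  3. ] t 30.2
side {'back': (-0.5, -11.3), 'yaw': -0.3, 'csz': [132.0, 272.0], 'rsz': [28.0, 270.0], 'cw': [634.7, 0.2], 'ca': 2.1}
scene {'back': (1.2, -13.0), 'yaw': -0.28, 'csz': [128.0, 272.0], 'rsz': [38.0, 281.0], 'cw': [640.8, -2.6], 'ca': 2.12}
```

Run:
```python
from h import *
s=bot.read_state()
bot.servo_line(s['ee_pos']+[-20,0,120],speed=200)
RD=tilt2(0)
bot.move_to([610,0,260],quat(RD))
bot.move_gripper(80)
c=cam('wrist');save(c,'wrist3.png',s=1.4);print(bot.read_state()['clock'],c['M'].round(2).tolist())
np.savez('pics/wrist3.npz',**{k:np.array(v) for k,v in c.items()})
c=cam('side');save(c,'side3.png',s=1.4)
c=cam('scene');save(c,'scene3.png',s=1.4)
```

```text
32.925 [[-0.04, 0.95, 0.3, 532.04], [1.0, 0.04, 0.01, -3.42], [0.0, 0.31, -0.95, 382.4], [0.0, 0.0, 0.0, 1.0]]
```

View pics/wrist3.png

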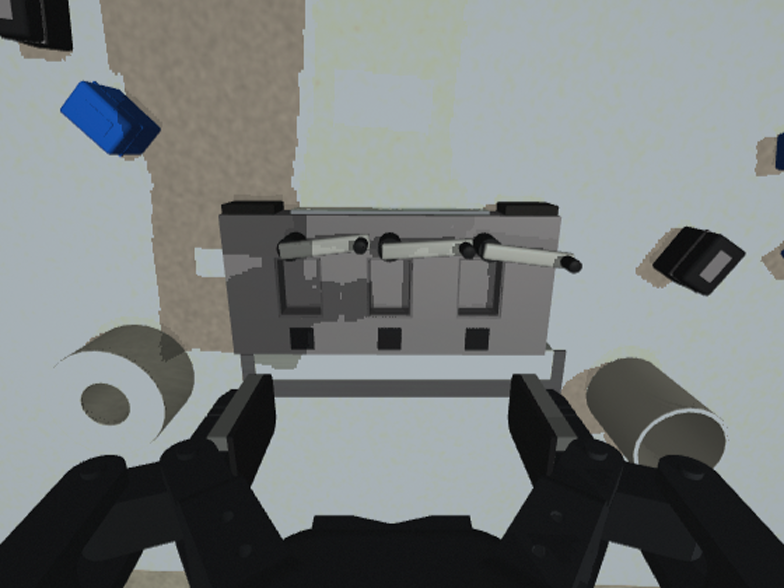

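View pics/side3.png

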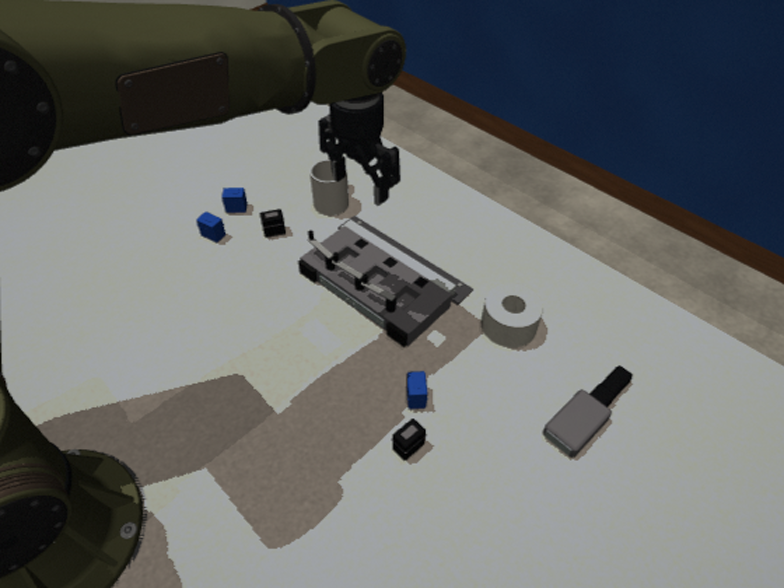

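```bash
cat >> h.py <<'E'
def batts(n,c=None,lo=41,hi=51):
    c=c or cam(n);W=cloud(c);z=W[...,2]
    m=(z>lo)&(z<hi)&(W[...,0]>250)&(W[...,0]<850)&(abs(W[...,1])<500)
    k,l,st,ce=cv2.connectedComponentsWithStats(m.astype(np.uint8));out=[]
    for i in range(1,k):
        if st[i,4]<40: continue
        (ce,sz,a),N=rect(W,l==i)
        if sz[0]<sz[1]: sz=sz[::-1];a+=90
        a=(a+90)%180-90
        if 36<sz[0]<52 and 24<sz[1]<37:
            col=c['image'][l==i].mean(0);out.append((np.round(ce,1),np.round(sz,1),round(a,1),'BLUE' if col[0]>col[2]+30 else 'black',st[i][:2]))
    return out
E
python3 - <<'E'
from h import *
z=np.load('pics/wrist3.npz');c={k:(z[k] if z[k].ndim else float(z[k])) for k in z.files}
print('wrist');[print(b) for b in batts('wrist',c)]
for n in('side','scene'):
    print(n);[print(b) for b in batts(n)]
W=cloud(c);zz=W[...,2]
for lo,hi in((33,39),(23,29)):
    m=(zz>lo)&(zz<hi)&(abs(W[...,1])<230)
    k,l,st,ce=cv2.connectedComponentsWithStats(m.astype(np.uint8))
    for i in range(1,k):
        if st[i,4]>250: print(lo,st[i],[np.round(x,2) for x in rect(W,l==i)[0]])
# pocket rects: points with z<30 inside charger
u0,v0=np.array([200,180]),0
for p,name in(((214,204),'p3'),((279,204),'p2'),((343,204),'p1')):
    sub=W[175:230,p[0]-25:p[0]+25];mm=sub[...,2]<28
    q=sub[mm][:,:2].astype(np.float32);print(name,[np.round(x,2) for x in cv2.minAreaRect(q)],np.median(sub[mm][:,2]))
save(c,'w3crop.png',(150,140,410,260),3)
E
```

```text
wrist
(array([ 515.4, -215.9]), array([44.2, 30.2]), 46.9, 'BLUE', array([43, 58], dtype=int32))
(array([604.1, 254.9]), array([44.5, 31.3]), -31.2, 'black', array([486, 167], dtype=int32))
side
(array([591.9, 367.8]), array([42.9, 35.2]), -42.9, 'BLUE', array([158, 134], dtype=int32))
(array([602.2, 255.3]), array([42.7, 35.1]), -28.4, 'black', array([185, 149], dtype=int32))
(array([508.5, 335.1]), array([48.2, 30.7]), -76.6, 'BLUE', array([140, 151], dtype=int32))
(array([ 513.7, -216.4]), array([45.9, 30.1]), 46.4, 'BLUE', array([290, 265], dtype=int32))
(array([ 440.7, -266.3]), array([44.4, 30.8]), -3.4, 'black', array([280, 299], dtype=int32))
scene
(array([ 446.6, -266.6]), array([42.7, 29.1]), -4.3, 'black', array([241, 172], dtype=int32))
(array([ 517.8, -218. ]), array([50.2, 28.9]), 47.3, 'BLUE', array([244, 187], dtype=int32))
(array([512.5, 333.2]), array([43.2, 33.2]), -76.5, 'BLUE', array([421, 234], dtype=int32))
(array([607.7, 253.3]), array([49.6, 30.5]), -30.9, 'black', array([383, 245], dtype=int32))
(array([595.8, 366.4]), array([44.8, 30.7]), -44.4, 'BLUE', array([426, 255], dtype=int32))
33 [  156   147   245   107 17062] [array([633.56,  -0.67]), array([127.79, 271.06]), np.float64(2.43)]
23 [207 146 165   8 531] [array([574.88,   9.14]), array([  8.02, 183.62]), np.float64(3.87)]
23 [ 181  250  215   21 3528] [array([712.91,  15.24]), array([ 28.6 , 268.91]), np.float64(3.24)]
p3 [array([641.04, -76.57]), array([46.82, 32.49]), np.float64(1.96)] 12.961259932174869
p2 [array([ 6.3984e+02, -3.9000e-01]), array([43.57, 34.14]), np.float64(2.16)] 12.974975671047218
p1 [array([635.86,  75.49]), array([45.71, 32.85]), np.float64(1.66)] 13.089099888821579
```

View pics/w3crop.png

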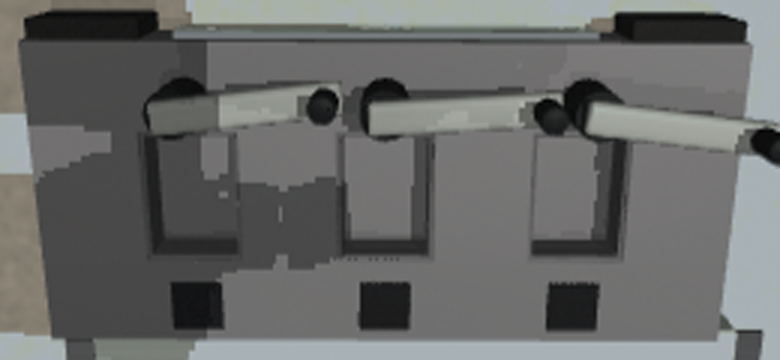

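```bash
cat >> h.py <<'E'
def down(deg):
    a=np.radians(deg);x=np.array([np.cos(a),np.sin(a),0]);y=-Zv;return np.stack([x,y,np.cross(x,y)],1)
def grasp(xy,jaw,z=44):
    Q=quat(down(jaw))
    bot.move_to([*xy,130],Q);bot.move_gripper(60,40)
    if bot.servo_line([*xy,z],speed=100,until_force=12): print('touch!',bot.read_state()['ee_pos']);
    bot.move_gripper(0,45)
    s=bot.read_state();print('grip',s['grip_width'],s['ee_pos'].round(1),s['clock'])
    bot.servo_line([*xy,130],speed=120)
    s=bot.read_state();print('up',s['grip_width'],s['ft_force'].round(2),s['clock'])
E
python3 - <<'E'
from h import *
grasp((604.1,254.8),59)
bot.move_to([628,110,160],quat(down(92.4)))
c=cam('wrist');save(c,'w4.png',s=1.4)
c=cam('side');save(c,'s4.png',s=1.4)
print(bot.read_state()['ee_pos'])
E
```

```text
grip 29.49374304750653 [604.4 254.9  44.8] 35.9417
up 29.167540451118875 [-0.92  0.43 -0.69] 36.8083
[627.68367908 111.14921593 159.3520554 ]
```

View pics/w4.png

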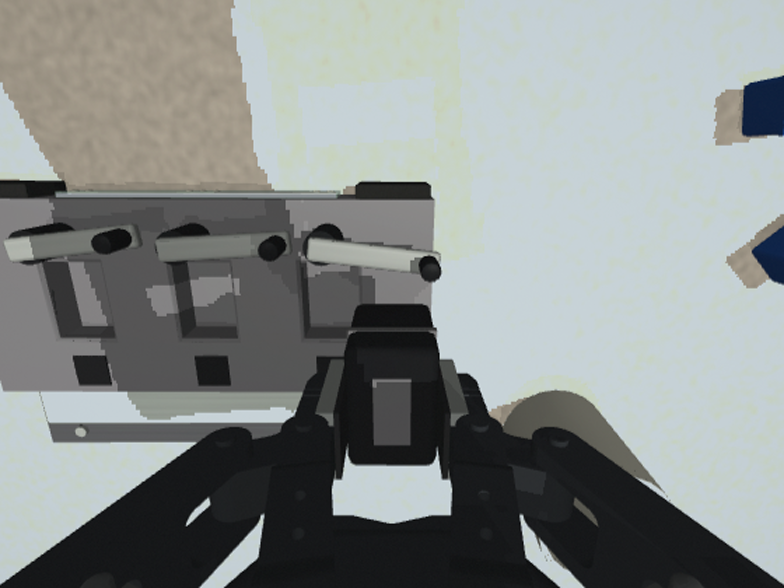

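View pics/s4.png

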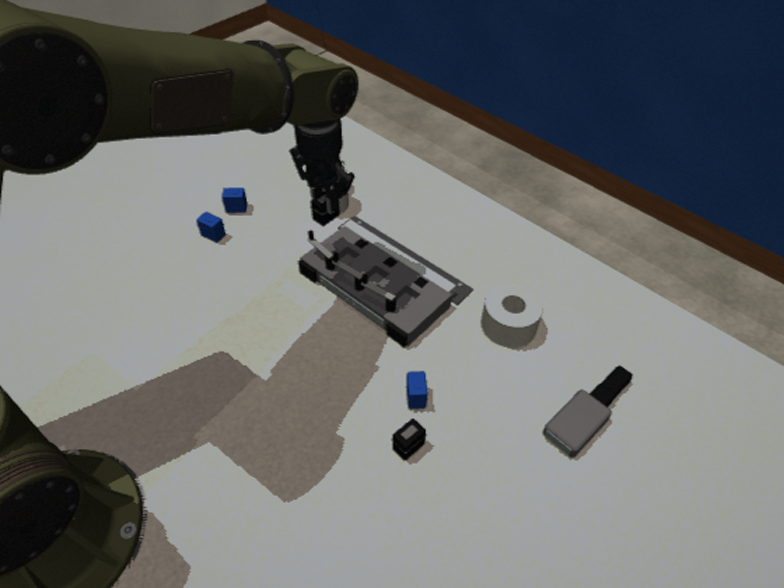

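```bash
cat >> h.py <<'E'
def held():
    s=bot.read_state();c=cam('wrist');W=cloud(c);t=s['ee_pos']
    Rm=q2R(s['tool_rot']);q=(W-t)@Rm   # tool coords: x jaw, y down, z
    m=(q[...,1]>-6)&(q[...,1]<4)&(abs(q[...,0])<13.5)&(abs(q[...,2])<40)
    z=q[...,2][m];x=q[...,0][m]
    print('held n',m.sum(),'z-range',np.percentile(z,[0,1,50,99,100]).round(1),'x',np.percentile(x,[1,99]).round(1),'y',np.percentile(q[...,1][m],[2,50,98]).round(1))
    (ce,sz,a)=cv2.minAreaRect(np.stack([x,z],1).astype(np.float32));print(ce,sz,a,t.round(1))
E
python3 - <<'E'
from h import *
held()
E
```

```text
held n 5215 z-range [-22.  -20.8   3.1  21.9  22.6] x [-13.2  13.2] y [-1.4 -0.1  2.6]
(-0.00016880035400390625, 0.29553794860839844) (44.55826950073242, 26.991519927978516) 89.99519348144531 [627.7 111.1 159.4]
```

```bash
cat >> h.py <<'E'
def place(p,jaw=92.4,zs=59.3):
    Q=quat(down(jaw))
    bot.move_to([*p,160],Q);bot.servo_line([*p,88],speed=100);bot.dwell(.2)
    print('pre',bot.read_state()['ee_pos'].round(1))
    offs=[(0,0),(1.5,0),(-1.5,0),(0,1.5),(0,-1.5),(2.5,0),(-2.5,0),(0,2.5),(0,-2.5),(2,2),(-2,2),(2,-2),(-2,-2)]
    for dx,dy in offs:
        q=(p[0]+dx,p[1]+dy)
        bot.servo_line([*q,84],speed=60)
        hit=bot.servo_line([*q,zs],speed=30,until_force=10)
        s=bot.read_state();print((dx,dy),hit,s['ee_pos'].round(1),s['ft_force'].round(1),round(s['clock'],1))
        if s['ee_pos'][2]<zs+5: return True
    return False
E
python3 - <<'E'
from h import *
C=(637.55,-.5)
p=c2w(C,2.42,(0,75));print(p);print(place(p))
E
```

```text
[634.38316919  74.43311139]
pre [634.7  74.4  88.7]
(0, 0) False [634.5  74.4  59.5] [ 0.1 -0.9 -0.6] 40.3
True
```

Went straight in with no contact force. I'll release it and look.

Run:
```python
from h import *
bot.move_gripper(46)
s=bot.read_state();bot.servo_line(s['ee_pos']+[0,0,110],speed=150)
s=bot.read_state();print(s['clock'])
bot.move_to([600,40,250],quat(down(92.4)))
c=cam('wrist');save(c,'w5.png',s=1.4)
for b in batts('side'):print(b)
for b in batts('scene'):print(b)
print(pose())
W=cloud(c);z=W[...,2]
m=(z>55)&(z<62)&(abs(W[...,1]-74)<40)&(abs(W[...,0]-636)<35);print([np.round(x,1) for x in rect(W,m)[0]],m.sum())
m=(z>64)&(z<95)&(abs(W[...,1])<160)&(abs(W[...,0]-620)<60)
k,l,st,ce=cv2.connectedComponentsWithStats(m.astype(np.uint8))
for i in range(1,k):
    if st[i,4]>60: print(st[i],[np.round(x,1) for x in rect(W,l==i)[0]], 'peg', np.nanmean(W[(l==i)&(z>80)],0).round(1))
```

```text
41.5
(array([592.3, 367.8]), array([42.7, 35.2]), -48.9, 'BLUE', array([158, 134], dtype=int32))
(array([508.6, 334.9]), array([45.4, 31.1]), -76.7, 'BLUE', array([140, 151], dtype=int32))
(array([ 513.8, -216.2]), array([47.2, 29.7]), 46.5, 'BLUE', array([290, 265], dtype=int32))
(array([ 441. , -266.3]), array([44. , 30.1]), -2.3, 'black', array([280, 299], dtype=int32))
(array([ 448.1, -267.4]), array([46.1, 30.5]), -4.6, 'black', array([241, 172], dtype=int32))
(array([ 518. , -217.8]), array([45.4, 29.5]), 46.1, 'BLUE', array([244, 187], dtype=int32))
(array([512. , 333.1]), array([42.9, 32.4]), -79.5, 'BLUE', array([421, 234], dtype=int32))
(array([596. , 365.8]), array([46. , 32.3]), -44.7, 'BLUE', array([426, 255], dtype=int32))
diff [ 0.5 -1.1 -0.1 -0.5  1.1 -0.2]
pose [ 6.3705e+02 -1.3500e+00  2.4900e+00  5.5000e-01 -1.1950e+01  8.0000e-02]
[ 6.3705e+02 -1.3500e+00  2.4850e+00  5.5000e-01 -1.1950e+01  8.5000e-02]
[array([628.3,  74.7]), array([53.9, 29.9]), np.float64(3.3)] 1100
[157 177  68  19 820] [array([597.6, -49.4]), array([12.5, 66.5]), np.float64(8.8)] peg [592.5 -22.   84.8]
[232 181  67  16 820] [array([596.1,  25.2]), array([12.4, 66.5]), np.float64(5.9)] peg [592.8  52.7  85.1]
[307 184  70  23 838] [array([598.1,  99.7]), array([65.9, 12.6]), np.float64(85.2)] peg [599.7 127.   85.2]
```

View pics/w5.png

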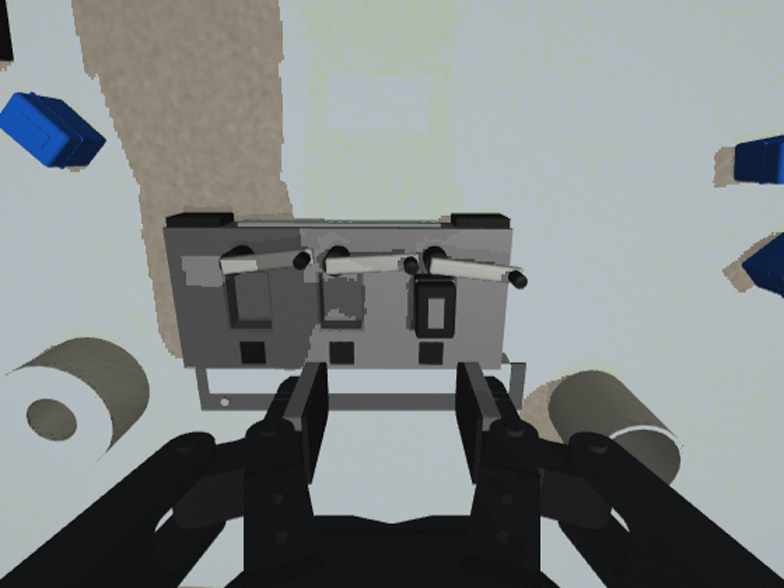

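```bash
cat >> h.py <<'E'
def shut(C,a,py,th0,z=94):
    def tcp(th,lag):
        return np.array([*c2w(C,a,(-38+55*np.sin(th)-lag*np.cos(th),py+55*np.cos(th)+lag*np.sin(th))),z])
    def att(th): return quat(down(a-np.degrees(th)))
    bot.move_gripper(0,40)
    p=tcp(th0,40);bot.move_to(p+[0,0,60],att(th0));bot.servo_line(p,speed=120)
    bot.servo_line(tcp(th0,21),speed=80)
    for th in np.arange(th0+.12,1.5,.12):
        if bot.servo_line(tcp(th,18),att(th),speed=60,until_force=15): print('force at',th,bot.read_state()['ft_force'])
    h=bot.servo_line(tcp(1.6,17.5),att(1.57),speed=30,until_force=10)
    s=bot.read_state();print('end',h,s['ft_force'].round(1),s['ee_pos'].round(1),(s['ee_pos']-tcp(1.6,17.5)).round(1),s['clock'])
    bot.servo_line(tcp(1.57,30),speed=80)
    s=bot.read_state();bot.servo_line(s['ee_pos']+[0,0,90],speed=150)
E
python3 - <<'E'
from h import *
C=(637.55,-.5)
shut(C,2.42,75,0.08)
bot.move_to([590,-60,260],quat(down(92.4)))
c=cam('wrist');save(c,'w6.png',s=1.4);pose()
for b in batts('wrist',c):print(b)
print(bot.read_state()['clock'])
E
```

```text
end False [-2.1  3.  -0.2] [650.9  91.5  93.9] [-0.3  0.5 -0.1] 48.8833
diff [ 0.7 -1.2 -0.3 -0.1  0.8 -0.3]
pose [ 6.3665e+02 -1.1000e+00  2.2000e+00  1.5000e-01 -1.2000e+01 -2.0000e-01]
(array([ 443.5, -265.4]), array([44.1, 31. ]), -4.3, 'black', array([53,  0], dtype=int32))
(array([ 515.7, -216.5]), array([43.9, 30.5]), 46.9, 'BLUE', array([106,  82], dtype=int32))
52.975
```

View pics/w6.png

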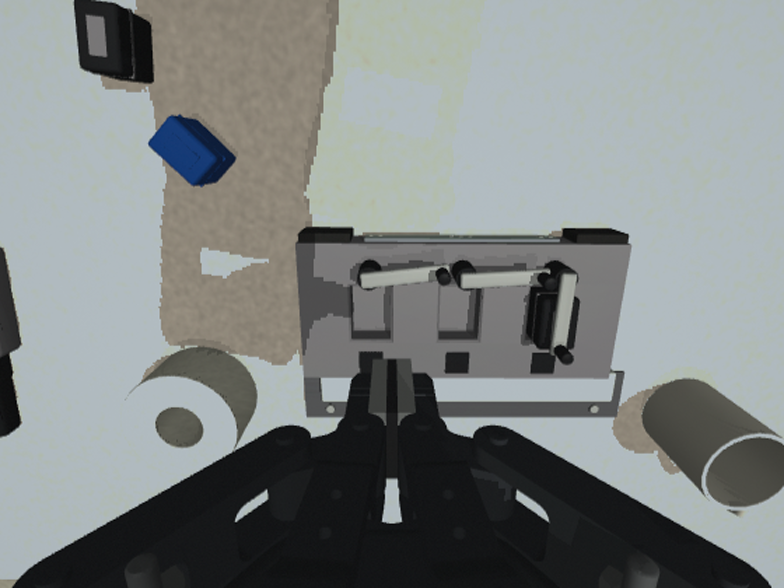

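Run:
```python
from h import *
print(bot.ik([443,-266,44],quat(down(85.7))))
grasp((443.2,-266),85.7)
bot.move_to([560,-150,180],quat(down(92.4)))
held()
C=(637.55,-.5)
p=c2w(C,2.42,(0,-75));print(p);print(place(p))
```

```text
[-6.11641432e-01  5.00582400e-01  1.78290197e+00 -4.44089210e-16
  8.58108286e-01 -2.10738860e+00]
grip 29.0396690884938 [ 443.5 -266.2   44.6] 56.0583
up 29.04248466531743 [ 0.02 -0.79 -1.14] 56.925
held n 5195 z-range [-21.4 -19.9   3.6  22.1  22.7] x [-13.2  13.2] y [-1.5 -0.1  2.6]
(0.0011148452758789062, 0.6424331665039062) (26.99456024169922, 44.1450080871582) 0.008375915698707104 [ 559.7 -149.8  179.1]
[640.71683081 -75.43311139]
pre [641.  -75.5  88.7]
(0, 0) False [640.8 -75.4  59.5] [ 0.3  0.4 -1.4] 60.5
True
```

Run:
```python
from h import *
bot.move_gripper(46)
s=bot.read_state();bot.servo_line(s['ee_pos']+[0,0,110],speed=150)
C=(637.55,-.5)
# peg3 (592.5,-22)
v=c2w((0,0),-2.42,np.array([592.5,-22])-c2w(C,2.42,(-38,-75)));th=np.arctan2(v[0],v[1]);print('th',th,np.hypot(*v))
shut(C,2.42,-75,th-0.02)
bot.move_to([590,0,260],quat(down(92.4)))
c=cam('wrist');save(c,'w7.png',s=1.4);pose()
W=cloud(c);z=W[...,2]
for py in(75,-75):
    q=c2w(C,2.42,(0,py));m=(z>55)&(z<62.5)&(np.hypot(W[...,0]-q[0],W[...,1]-q[1])<35);print(q,[np.round(x,1) for x in rect(W,m)[0]],m.sum(),np.median(z[m]))
m=(z>64)&(z<95)&(abs(W[...,1])<160)&(abs(W[...,0]-630)<70)
k,l,st,ce=cv2.connectedComponentsWithStats(m.astype(np.uint8))
for i in range(1,k):
    if st[i,4]>60: print(st[i],[np.round(x,1) for x in rect(W,l==i)[0]], 'peg', np.nanmean(W[(l==i)&(z>80)],0).round(1))
c=cam('side');save(c,'s7.png',s=1.4);print(bot.read_state()['clock'])
```

```text
th -0.1419024732857002 55.98409585543975
end False [-1.9  2.9  1.1] [657.3 -58.3  93.9] [-0.2  0.5 -0.1] 68.625
diff [ 0.1 -1.3  0.1 -0.9  1.2  0.2]
pose [ 6.3675e+02 -1.4500e+00  2.2400e+00  2.5000e-01 -1.2300e+01 -1.6000e-01]
[634.38316919  74.43311139] [array([628.2,  74.5]), array([54.2, 30.2]), np.float64(3.0)] 570 58.532468198559144
[640.71683081 -75.43311139] [array([634.5, -75.7]), array([55.5, 30. ]), np.float64(3.7)] 573 58.47968086165537
[272 190  66  15 763] [array([596.1,  25.2]), array([12.4, 65.7]), np.float64(5.5)] peg [592.8  52.3  85.1]
[200 192  14  66 738] [array([628.5, -76.4]), array([66. , 12.6]), np.float64(1.0)] peg [655.7 -75.3  84.5]
[339 193  16  66 729] [array([623.3,  73.5]), array([66.3, 12.4]), np.float64(1.3)] peg [650.   73.3  84.9]
72.5
```

View pics/w7.png

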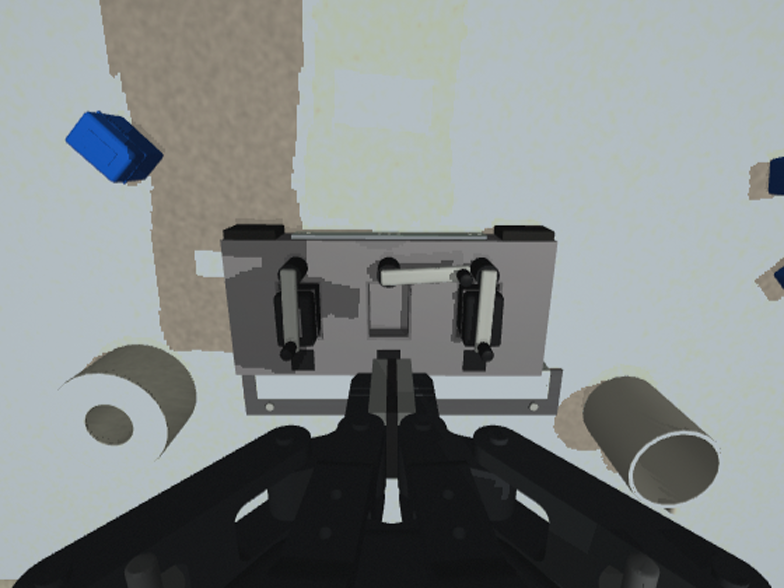

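View pics/s7.png

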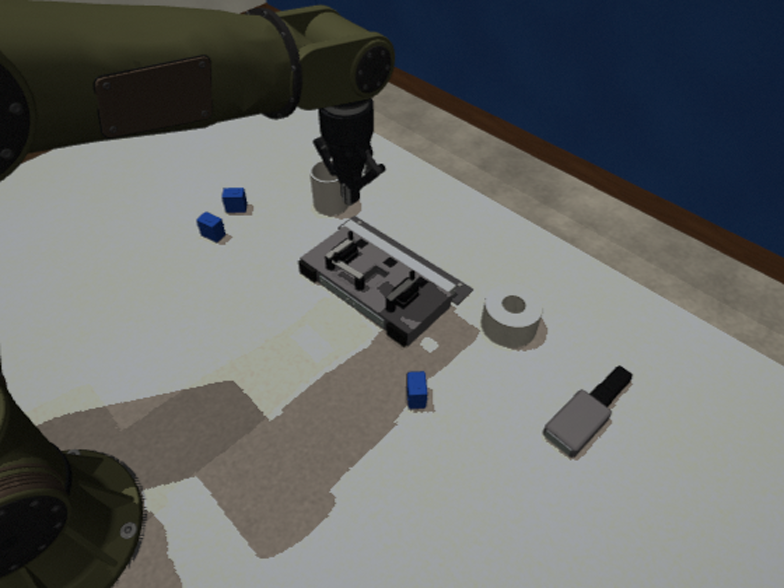

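Run:
```python
from h import *
bot.finish_job();print(bot.read_state()['clock'])
```

```text
the job is handed in; nothing more can be done
the job is handed in; nothing more can be done
```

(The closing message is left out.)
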